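# Pack the sample chest and shut its lid

## Robot

A 6-joint arm with a two-finger parallel gripper is mounted at the origin on the work surface; the furniture and walls round the work are solid. World frame = base frame: x ahead of the robot, y to its left, z up, the work surface at z = 0. Lengths are in m, angles in degrees, forces in N, time in s.
With the tool pointing down it reaches from about 0.3 to 0.825 m from the base axis. Payload 5.4 kg.
Tool frame: the origin (TCP) lies on the centre line of the jaws, within the pads' length; the fingertips stand 19 mm ahead of it and the grasp point (between the pads) is the TCP (r.nose_length is the distance from the TCP to the fingertips, in m); z points along the fingers, y is the line along which they close (so a half turn about z gives the same grasp; the last joint's range is limited). The gripper opens to 92 mm and grips with 3 to 60 N. Pads are 20 mm wide; open, the fingers measure 128 mm over their backs; the gripper's body (75 mm by 189 mm) begins 69 mm behind the grasp point.
Start: joints at [-81.022, 9.076, 91.501, -0, 79.423, -12.038], TCP at [0.206, -0.537, 0.234] pointing down, gripper open.
Joint ranges: [-166.64, 166.64], [-54.1, 131.32], [10.49, 154.53], [-73.88, 253.88], [9.74, 151.15], [-171.62, 171.62]. Speed limits (degrees/s): [147.25, 147.25, 180, 180, 180, 180].

## Interface

Orientations are given as [roll, pitch, yaw] about the fixed x, y, z axes, in that order (R = Rz(yaw) Ry(pitch) Rx(roll)).
In Python, from rig import r, optics, workorder gives the robot as it stands. The module is installed in compiled form; this text tells all that it offers.
- The arm moves only by the tool drive_tool, never from a script. Its argument "moves" is a list of rows, each a list of 3 entries, a list of its own where there are three numbers: the shift along the tool's x, y, z in m, then the turn about the tool's z in degrees, then the opening, from -1 (shut) to 1 (fully open). In form: [[[x, y, z], turn, fingers], ...]. A call has 1 to 5 rows; each row is the pose to reach, as a shift and turn from the pose commanded when the call began, along the tool's axes at that moment; what a row does not reach only later rows make up. A row lasts 1/8 s, in which the tool goes at most 62.5 mm and 10.7 degrees, less where a joint would pass 70% of its speed; a pose out of reach is approached as far as the arm can. A call with a gripper value outside its range is refused whole. The fingers move at their own pace and stop on an object; "newtons" is the grip in N (left out, the last holds). Time passes only in rows, so rows that repeat a pose let the fingers close. It gives the time, the measured TCP pose, the force, the opening and the grip force at its end, in the units of the state.
- r.read_state(): the state, without advancing time (a new reading comes with each control period).
- optics.capture(name): name is "scene" or "top" or "wrist"; returns the picture (420x560x3 uint8, red, green, blue); there is no depth.
- optics.camera_model(name): a dict with "intrinsics" (3x3 intrinsics, pixels), "R" (3x3) and "t" (3): a world point X has camera coordinates R X + t; the wrist camera has in their place "T_tool_cam" (4x4, takes a point from camera to tool coordinates, whose origin is the TCP and whose axes are the flange's). Camera axes: x right, y down, z forward; pixel columns grow to the right and rows downward; lengths in m; the calibration is good to about 2 mm. The wrist camera is an equidistant fisheye: a pixel r from the principal point sees the ray r / f radians off the axis. A picture is of the moment at which its call begins: read the wrist's pose just before it. camera_model takes no time and is no camera call.
- workorder.job_done(): hands the job in; it is judged then, once.
Trained networks look in the newest picture that a camera, given by its name, has taken for a name from the list of things; names that differ only in an ending like _2 or _b are one class to them, and where a whole thing is asked for, a point or a joint stands for the part that bears it (a point fixed in the world has none). Each returns a list of dicts, best first, with "p" (0 to 1); they miss things now and then, are a little off and sometimes report something else, mostly with a low value. They report only what shows in the picture. A call takes as long as a camera call.
- optics.spot_in(query, camera): "location" ([column, row] as shares, 0 to 1, of the picture: columns of its width, rows of its height, amid what is visible of it).
- optics.landmark_of(query, camera): "location" ([column, row] as shares, 0 to 1, of the picture: columns of its width, rows of its height: a listed point, or the origin of a listed thing).
The state is a dict: "t": time; "qpos": joint angles; "qd": joint speeds; "tau": joint torques, N m; "tcp_pos": TCP position; "orientation": TCP orientation; "wrist_force": force on the tool from outside, world axes, zero at the start; "torque": the same for the moment, N m; "width": finger opening in m; "gripper_force": force on a finger pad.
Only numpy, scipy, OpenCV 4.12 (cv2) and the standard library are available. Lean on these libraries where they do the work, as an engineer would, in place of code of your own. Each camera call takes 0.05 s, during which the arm holds its last target. There are 200 camera calls.

## Task

Pack the sample chest: pull every sample tube out of the upright cups of the white stand and stand it upright in the divided cells of the chest, and lay the tweezers from the bench on the raised ledge at the chest's end. When all is in, press down the knee of the locked folding stay at the side of the chest to break it while the lid is still up, then lower the lid gently, without slamming it, until it is fully shut.

Things in the scene. Friction and masses are not known exactly. Their poses are not given: they have to be found in the camera images.
- chest: Fixed grey sample chest, outside 180 (x) x 256 (y) x 135 mm high, walls and floor 8 mm. Origin: centre of its underside; x from front to back, y to its left, z up. Inside: tube cells at y = -50 to +120 mm, the raised ledge (bay) at y = -120 to -55 mm. Lid hinged along the back rim; folding stay along the outside of the left (+y) side.
- chest_cells (a point): Centre of the cells' floor, at (0, 35, 8) mm in the chest's frame, same axes. Cross-shaped dividers 5 mm thick, tops at chest z = 60 mm, stand at chest x = 0 and y = +35.5 mm and make four cells about 79 x 84 mm, centred at chest x = -42 or +42, y = -8 or +79 mm.
- chest_bay (a point): Centre of the bay's raised floor (the ledge), at (0, -87.5, 85) mm in the chest's frame, same axes. The bay is 164 mm long (x) and 65 mm wide (y); the wall between it and the cells ends at chest z = 105 mm.
- lid (a joint): Lid, rad: 0 = as found, propped open 1.75 rad (100 deg) from shut; grows as it is lowered; 1.75 = shut. Hinge axis along the chest's y at chest x = +88, z = 135 mm. Stiff hinge (0.4 N m friction, no spring): the lid stays where it is left, 2 to 6 N near its free edge lowers it. It cannot be lowered while the stay is locked.
- lid_edge (a point): Middle of the lid's free edge (front edge when shut), 184 mm from the hinge axis, mid-thickness. Lid: plate 184 x 256 x 12 mm; its underside passes through the hinge axis. Shut, this point's x points to the chest's back and z up out of the outer face; open, the outer face looks to the back. As found it is at chest x = +127, z = 315 mm.
- knee (a joint): Fold of the stay at its knee, rad: 0 = locked, 0.24 rad over centre against a stop, knee bent upward; grows as the knee is pressed down; straight at 0.24; beyond that it is broken, and folds on down as the lid is lowered. Slight friction, no spring: it stays where it is left. A few newtons down on the pad break it; 20 mm of press gives about 0.55 rad, 34 mm about 0.9.
- knee_pad (a point): Centre of the pad at the stay's knee: a dark steel pin lying along the chest's y, 22 mm diameter, 24 mm long, standing out from the flat links; press it down from above. As found at chest (-2, 150, 165) mm. Lower link 75 mm, pivoted on the chest at x = -60, z = 118 mm; upper link 123 mm, pivoted on the lid's side edge; both at chest y = 132 to 141 mm.
- stand: Fixed white stand: plate 136 x 136 x 8 mm with four upright round cups, inner diameter 40, outer 48 mm, rim 78 mm over the bench, centred at x, y = +-35 mm from the origin (centre of its underside).
- tube_1: White sample tube with a ribbed grey cap, standing in a cup of the stand (or absent): 120 mm long, body 32 mm diameter, flat foot, cap 36 mm diameter on its top 22 mm; origin: centre of its foot, z along it to the cap. 40 to 85 g. In the stand its foot is 8 mm over the bench and its top at 128 mm.
- tube_2: White sample tube with a ribbed grey cap, standing in a cup of the stand (or absent): 120 mm long, body 32 mm diameter, flat foot, cap 36 mm diameter on its top 22 mm; origin: centre of its foot, z along it to the cap. 40 to 85 g. In the stand its foot is 8 mm over the bench and its top at 128 mm.
- tube_3: White sample tube with a ribbed grey cap, standing in a cup of the stand (or absent): 120 mm long, body 32 mm diameter, flat foot, cap 36 mm diameter on its top 22 mm; origin: centre of its foot, z along it to the cap. 40 to 85 g. In the stand its foot is 8 mm over the bench and its top at 128 mm.
- tube_4: White sample tube with a ribbed grey cap, standing in a cup of the stand (or absent): 120 mm long, body 32 mm diameter, flat foot, cap 36 mm diameter on its top 22 mm; origin: centre of its foot, z along it to the cap. 40 to 85 g. In the stand its foot is 8 mm over the bench and its top at 128 mm.
- tweezers: Pale steel tweezers lying on the bench on edge, a slim V shape 135 mm long (its y axis; joined end at +y, tips at -y), 16 mm wide over both legs (x), 8 mm high; rigid, so grip them from above across both legs. Origin: underside of their middle, z up. 30 g.

How it is judged:
By the outcome, as a careful person would: the job done as asked, in the order asked, and still so for the second after the job is handed in, with the robot touching nothing.
Of tube_1, tube_2, tube_3, tube_4 only 2 to 4 are there at a start; the rules pass over those that are not, and their reading is None.
At some moment in a run one of tweezers may be knocked a few centimetres aside while the robot is not near it.
It also fails if it takes over 210 s, if anything falls off the work surface, if the arm or the gripper's body presses on something with over 40 N, if the wrist force passes 120 N, or if a joint passes its speed limit or range.

## Working session

There is one attempt and no reset: what is moved stays moved. The work goes in short steps, Python scripts to look and compute and a tool call to move; the robot and the scene stay as the last step left them, time stands still between calls to the robot, and variables do not carry over. Pictures are saved under pics/ and viewed, at most 16 in all, crops included, and the job is handed in when it is done.

Besides the shell and the picture viewer there is one more tool, called after "Request:" in YAML: its name, and indented under it one key for each argument. drive_tool: Moves the arm, as the interface text tells. Its arguments: {"type":"object","properties":{"moves":{"type":"array"},"newtons":{"type":"number"}},"required":["moves"]}

```bash
mkdir -p pics; cat > h.py <<'E'
import numpy as np, cv2, json
from rig import r, optics, workorder
from scipy.spatial.transform import Rotation as Ro
W,H=560,420
def snap(cam,fn=None):
    im=optics.capture(cam)
    if fn: cv2.imwrite('pics/'+fn,cv2.cvtColor(im,cv2.COLOR_RGB2BGR))
    return im
def toolT(s=None):
    s=s or r.read_state(); T=np.eye(4)
    T[:3,:3]=Ro.from_euler('xyz',s['orientation'],degrees=True).as_matrix(); T[:3,3]=s['tcp_pos']; return T
def ray(cam,uv,T=None):
    m=optics.camera_model(cam);K=np.array(m['intrinsics'])
    x=(uv[0]-K[0,2])/K[0,0]; y=(uv[1]-K[1,2])/K[1,1]
    if cam=='wrist':
        th=np.hypot(x,y); d=np.array([x/th*np.sin(th),y/th*np.sin(th),np.cos(th)]) if th>1e-9 else np.array([0,0,1.])
        M=(toolT() if T is None else T)@np.array(m['T_tool_cam']); return M[:3,3],M[:3,:3]@d
    R=np.array(m['R']);t=np.array(m['t']);d=R.T@np.array([x,y,1]);return -R.T@t,d/np.linalg.norm(d)
def atz(cam,uv,z,T=None):
    o,d=ray(cam,uv,T); return o+d*(z-o[2])/d[2]
def proj(cam,X,T=None):
    m=optics.camera_model(cam);K=np.array(m['intrinsics'])
    if cam=='wrist':
        M=np.linalg.inv((toolT() if T is None else T)@np.array(m['T_tool_cam']));c=M[:3,:3]@X+M[:3,3]
        rr=np.hypot(c[0],c[1]);th=np.arctan2(rr,c[2]);x,y=c[:2]/rr*th
    else:
        c=np.array(m['R'])@X+np.array(m['t']);x,y=c[:2]/c[2]
    return np.array([K[0,0]*x+K[0,2],K[1,1]*y+K[1,2]])
def tri(rays):
    A=np.zeros((3,3));b=np.zeros(3)
    for o,d in rays:
        P=np.eye(3)-np.outer(d,d);A+=P;b+=P@o
    X=np.linalg.solve(A,b); return X,[np.linalg.norm((np.eye(3)-np.outer(d,d))@(X-o)) for o,d in rays]
def find(q,cam,kind='l',n=4):
    f=optics.landmark_of if kind=='l' else optics.spot_in
    return [(round(d['p'],2),np.round(np.array(d['location'])*[W,H],1)) for d in f(q,cam)[:n]]
E
python3 - <<'E'
from h import *
for c in ['scene','top','wrist']: snap(c,c+'0.png')
print({k:np.round(v,3) for k,v in r.read_state().items()})
for c in ['scene','top','wrist']:
    m=optics.camera_model(c); print(c,{k:np.round(v,3).tolist() for k,v in m.items()})
for q in ['chest','chest_cells','chest_bay','lid_edge','knee_pad','stand','tube_1','tweezers']:
    for c in ['scene','top']: print(q,c,[(p,u.tolist()) for p,u in find(q,c,n=6)])
im=[cv2.imread(f'pics/{c}0.png') for c in ['scene','top','wrist']]
E
```

```text
{'t': np.float64(0.15), 'qpos': array([-81.023,   9.104,  91.556,   0.   ,  79.423, -12.037]), 'qd': array([ 0.011, -0.057, -0.135, -0.009,  0.089,  0.01 ]), 'tau': array([ 1.0000e-03, -3.8592e+01, -3.2243e+01,  7.0000e-02,  3.5000e-02,
       -0.0000e+00]), 'tcp_pos': array([ 0.206, -0.536,  0.233]), 'orientation': array([-1.79918e+02, -1.80000e-02,  2.10140e+01]), 'wrist_force': array([-0.543, -0.593, -0.182]), 'torque': array([-0.029, -0.017,  0.048]), 'gripper_force': np.float64(0.0), 'width': np.float64(0.092)}
scene {'intrinsics': [[476.03, 0.0, 283.19], [0.0, 476.03, 202.71], [0.0, 0.0, 1.0]], 'R': [[-0.614, 0.79, 0.004], [0.662, 0.517, -0.542], [-0.43, -0.33, -0.84]], 't': [0.325, -0.202, 1.597]}
top {'intrinsics': [[396.031, 0.0, 275.073], [0.0, 396.031, 217.438], [0.0, 0.0, 1.0]], 'R': [[-0.015, -0.999, -0.028], [-0.995, 0.018, -0.093], [0.094, 0.026, -0.995]], 't': [0.001, 0.5, 1.013]}
wrist {'intrinsics': [[325.192, 0.0, 278.268], [0.0, 325.192, 213.91], [0.0, 0.0, 1.0]], 'T_tool_cam': [[-0.002, -0.97, -0.244, 0.069], [1.0, -0.002, -0.0, -0.001], [-0.0, -0.244, 0.97, -0.151], [0.0, 0.0, 0.0, 1.0]]}
chest scene [(0.84, [245.7, 203.5])]
chest top [(0.58, [352.6, 230.5])]
chest_cells scene [(0.63, [253.6, 207.2]), (0.34, [245.6, 205.3])]
chest_cells top [(0.85, [337.3, 229.9])]
chest_bay scene [(0.69, [215.3, 178.5])]
chest_bay top [(0.87, [390.3, 219.8])]
lid_edge scene [(0.64, [208.3, 176.3])]
lid_edge top [(0.57, [359.6, 149.6])]
knee_pad scene [(0.62, [290.5, 193.2])]
knee_pad top [(0.65, [292.3, 237.5]), (0.21, [360.3, 152.7])]
stand scene [(0.9, [336.8, 300.3]), (0.5, [245.4, 207.0]), (0.34, [286.5, 193.3])]
stand top [(0.86, [201.0, 203.7]), (0.5, [192.8, 188.3])]
tube_1 scene [(0.6, [332.4, 315.5]), (0.54, [340.2, 279.4])]
tube_1 top [(0.76, [192.6, 188.6]), (0.62, [209.1, 221.0])]
tweezers scene [(0.44, [379.6, 251.9]), (0.26, [254.1, 206.1])]
tweezers top [(0.58, [194.8, 276.5])]
```

View pics/scene0.png

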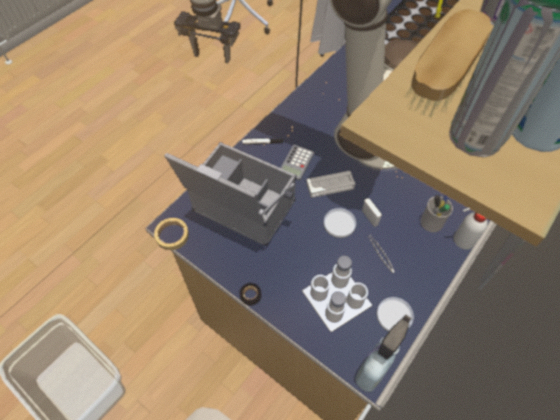

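View pics/top0.png

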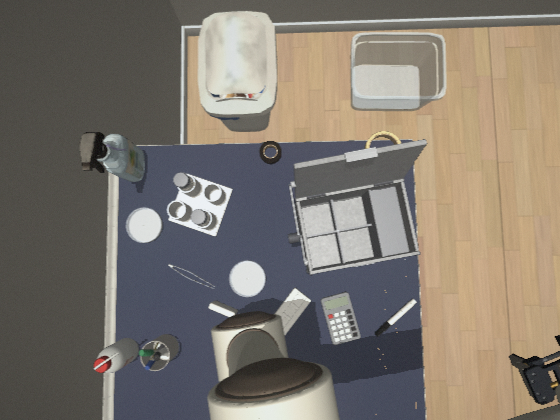

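Scene and top views: the chest is open with its lid up at the back (top ~350,225), and the knee pad is at top (293,238). The stand at top (200,203) holds two tubes, caps at top (185,180) and (203,217). The tweezers lie at top (192,275).

```bash
python3 - <<'E'
from h import *
pairs={'chest_cells':([253.6,207.2],[337.3,229.9]),'bay':([215.3,178.5],[390.3,219.8]),'lid_edge':([208.3,176.3],[359.6,149.6]),'knee':([290.5,193.2],[292.3,237.5]),
'stand':([336.8,300.3],[201,203.7]),'tube_a':([340.2,279.4],[209.1,221]),'tube_b':([332.4,315.5],[192.6,188.6]),'tweez':([379.6,251.9],[194.8,276.5])}
for k,(a,b) in pairs.items():
    X,e=tri([ray('scene',a),ray('top',b)]);print(k,X.round(3),np.round(e,3))
# stand/tubes in top
print('tw tipL,joined', [atz('top',u,.004).round(3) for u in ([169,266],[214,288])])
for u in ([185,179],[203,217]): print(atz('top',u,.128).round(3))
for u in ([187,174],[232,184],[213,234],[167,222]): print(atz('top',u,.008).round(3))
# chest rim corners, top
for u in ([290,183],[409,180],[417,258],[310,273]): print('rim',atz('top',u,.135).round(3))
im=cv2.imread('pics/top0.png')[130:300,150:430];cv2.imwrite('pics/topc.png',cv2.resize(im,None,fx=2.8,fy=2.8,interpolation=cv2.INTER_CUBIC))
E
```

```text
chest_cells [ 0.464 -0.168  0.01 ] [0.003 0.003]
bay [ 0.484 -0.293  0.073] [0. 0.]
lid_edge [ 0.599 -0.177  0.308] [0.002 0.002]
knee [ 0.44  -0.048  0.167] [0.002 0.002]
stand [ 0.544  0.197 -0.015] [0.001 0.001]
tube_a [0.495 0.172 0.002] [0.002 0.002]
tube_b [ 0.588  0.216 -0.009] [0.002 0.002]
tweez [ 0.347  0.212 -0.01 ] [0.001 0.001]
tw tipL,joined [array([0.377, 0.277, 0.004]), array([0.318, 0.157, 0.004])]
[0.586 0.204 0.128]
[0.494 0.16  0.128]
[0.623 0.229 0.008]
[0.594 0.107 0.008]
[0.46  0.159 0.008]
[0.494 0.282 0.008]
rim [ 0.57  -0.047  0.135]
rim [ 0.571 -0.324  0.135]
rim [ 0.39  -0.334  0.135]
rim [ 0.36  -0.089  0.135]
```

View pics/topc.png

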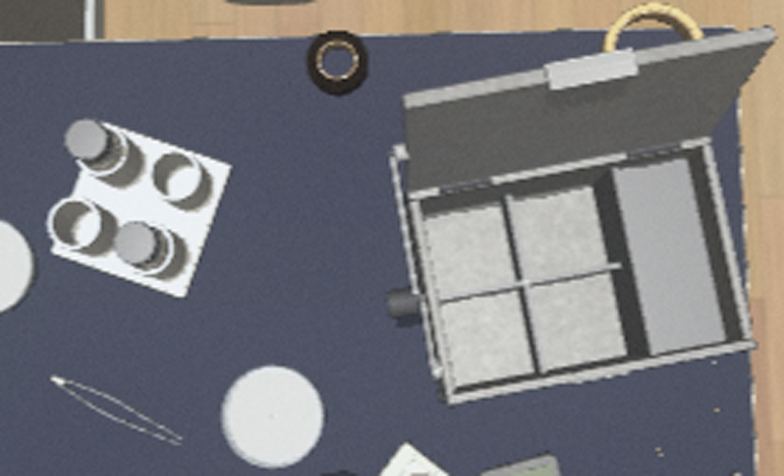

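Close view: the joined end of the tweezers is at the left. The cells are empty and the bay is on the right. The pixel measurements agree with the given sizes: chest yaw is about 9°, and the tubes are near (0.587,0.214) and (0.494,0.170). Next I compute the travel to a look pose near the stand.

```bash
cat >> h.py <<'E'
def plan(*targets):
    """targets: (x,y,z,yaw) TCP down; prints tool-axis shift from the present pose"""
    T=toolT();s=r.read_state()
    print('t',round(s['t'],2),'tcp',np.round(s['tcp_pos'],4),'ori',np.round(s['orientation'],1),'w',round(s['width'],4),'F',np.round(s['wrist_force'],1))
    for x,y,z,yaw in targets:
        print('->',(x,y,z,yaw),'shift',(T[:3,:3].T@(np.array([x,y,z])-T[:3,3])).round(4),'turn',round((s['orientation'][2]-yaw+180)%360-180,1))
E
python3 -c "
from h import *
plan((.35,-.2,.36,60),(.54,.17,.36,99),(.52,.16,.30,99))"
```

```text
t 0.95 tcp [ 0.2062 -0.5367  0.2336] ori [180.  -0.  21.] w 0.0916 F [-0.4  0.3  0.6]
-> (0.35, -0.2, 0.36, 60) shift [ 0.255  -0.2628 -0.1264] turn -39.0
-> (0.54, 0.17, 0.36, 99) shift [ 0.5651 -0.54   -0.1264] turn -78.0
-> (0.52, 0.16, 0.3, 99) shift [ 0.5428 -0.5379 -0.0664] turn -78.0
```

Request:
drive_tool:
  moves:
    - [[0.02,-0.02,-0.055],-5,1]
    - [[0.065,-0.065,-0.09],-13,1]
    - [[0.11,-0.105,-0.12],-21,1]
    - [[0.15,-0.15,-0.126],-29,1]
    - [[0.19,-0.19,-0.126],-39,1]

```text
t: 1.58
tcp_pos: [0.3137, -0.2953, 0.3607]
orientation: [179.9, 0.1, 60.3]
wrist_force: [0.7, -0.1, 0.9]
width: 0.0921
gripper_force: 0.0
```

```bash
python3 -c "
from h import *
plan((.52,.16,.34,99))"
```

```text
t 1.57 tcp [ 0.3137 -0.2953  0.3607] ori [1.799e+02 1.000e-01 6.030e+01] w 0.0921 F [ 0.7 -0.1  0.9]
-> (0.52, 0.16, 0.34, 99) shift [ 0.4977 -0.0465  0.0201] turn -38.7
```

Request:
drive_tool:
  moves:
    - [[0.06,-0.005,0.0],-8,1]
    - [[0.12,-0.01,0.0],-16,1]
    - [[0.18,-0.015,0.0],-24,1]
    - [[0.24,-0.02,0.0],-32,1]
    - [[0.3,-0.025,0.0],-38.7,1]

```text
t: 2.2
tcp_pos: [0.4419, -0.0224, 0.3598]
orientation: [179.9, 0.0, 98.9]
wrist_force: [0.2, -0.4, 0.2]
width: 0.0917
gripper_force: 0.0
```

```bash
python3 -c "
from h import *
plan((.52,.16,.34,99))"
```

```text
t 2.2 tcp [ 0.4419 -0.0224  0.3598] ori [179.9   0.   98.9] w 0.0917 F [ 0.2 -0.4  0.2]
-> (0.52, 0.16, 0.34, 99) shift [0.168  0.1055 0.0198] turn -0.1
```

Request:
drive_tool:
  moves:
    - [[0.05,0.03,0.005],0,1]
    - [[0.1,0.06,0.01],0,1]
    - [[0.14,0.09,0.02],0,1]
    - [[0.168,0.105,0.02],0,1]
    - [[0.168,0.105,0.02],0,1]

```text
t: 2.82
tcp_pos: [0.5196, 0.1592, 0.3389]
orientation: [-179.9, -0.0, 98.9]
wrist_force: [0.9, -0.2, -0.1]
width: 0.0918
gripper_force: 0.0
```

```bash
python3 - <<'E'
from h import *
T=toolT(); im=snap('wrist','w1.png'); print(T[:3,3].round(4))
for q in ['stand','tube_1','tweezers','knee_pad']:
    for k in 'ls': print(q,k,[(p,u.tolist()) for p,u in find(q,'wrist',k)])
for X in ([.587,.214,.128],[.494,.170,.128],[.54,.192,.008],[.587,.214,.0]): print(X,proj('wrist',np.array(X),T).round(0))
E
```

```text
[0.5196 0.1592 0.3389]
stand l [(0.69, [296.4, 157.7])]
stand s [(0.77, [298.6, 154.8]), (0.61, [214.5, 354.1]), (0.34, [195.5, 96.1])]
tube_1 l [(0.84, [263.1, 167.1]), (0.68, [328.5, 148.7])]
tube_1 s [(0.94, [261.0, 175.7]), (0.64, [346.4, 154.0])]
tweezers l [(0.59, [176.4, 126.5])]
tweezers s [(0.91, [189.4, 113.4]), (0.37, [217.3, 355.1])]
knee_pad l [(0.64, [191.2, 353.7])]
knee_pad s [(0.9, [203.4, 362.3])]
[0.587, 0.214, 0.128] [344. 157.]
[0.494, 0.17, 0.128] [257. 182.]
[0.54, 0.192, 0.008] [295. 161.]
[0.587, 0.214, 0.0] [328. 151.]
```

View pics/w1.png

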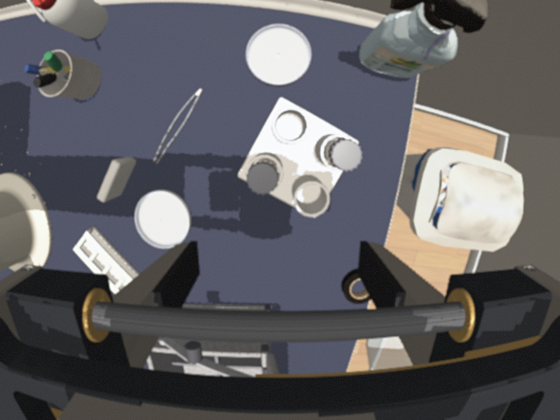

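The wrist view shows the tube caps at (264,178) and (347,153), with two empty cups.

```bash
python3 - <<'E'
from h import *
T=toolT()
for u,z in (([264,178],.128),([347,153],.128),([263,167],.008),([328.5,148.7],.008),([289.5,126],.078),([312,194],.078),([296,157],0),([178,125],.004)): print(u,atz('wrist',u,z,T).round(4))
plan((.495,.171,.30,99),(.495,.171,.115,99))
E
```

```text
[264, 178] [0.5016 0.174  0.128 ]
[347, 153] [0.5897 0.2167 0.128 ]
[263, 167] [0.4952 0.173  0.008 ]
[328.5, 148.7] [0.5873 0.2152 0.008 ]
[289.5, 126] [0.5226 0.2372 0.078 ]
[312, 194] [0.5648 0.1555 0.078 ]
[296, 157] [0.5419 0.1946 0.    ]
[178, 125] [0.3566 0.2197 0.004 ]
t 3.27 tcp [0.5196 0.157  0.3396] ori [180.    0.   98.7] w 0.0916 F [ 0.3 -0.2  0.5]
-> (0.495, 0.171, 0.3, 99) shift [ 0.0175 -0.0222  0.0396] turn -0.3
-> (0.495, 0.171, 0.115, 99) shift [ 0.0175 -0.0223  0.2246] turn -0.3
```

Request:
drive_tool:
  moves:
    - [[0.019,-0.019,0.05],0,1]
    - [[0.019,-0.019,0.11],0,1]
    - [[0.019,-0.019,0.17],0,1]
    - [[0.019,-0.019,0.21],0,1]
    - [[0.019,-0.019,0.226],0,1]
  newtons: 20

```text
t: 3.9
tcp_pos: [0.4963, 0.1731, 0.111]
orientation: [-179.8, -0.0, 98.7]
wrist_force: [0.5, -0.5, -0.5]
width: 0.0917
gripper_force: 0.0
```

Request:
drive_tool:
  moves:
    - [[0,0,0],0,1]
    - [[0,0,0],0,-1]
    - [[0,0,0],0,-1]
    - [[0,0,0],0,-1]
    - [[0,0,0],0,-1]
  newtons: 20

```text
t: 4.53
tcp_pos: [0.4982, 0.1736, 0.1139]
orientation: [180.0, 0.0, 98.7]
wrist_force: [0.0, -0.1, 0.6]
width: 0.054
gripper_force: 0.0
```

```bash
python3 - <<'E'
from h import *
R=Ro.from_euler('z',9.2,degrees=True).as_matrix()
C=np.array([.4696,-.2025,0])
for p in ([-33,79,0],[-33,-8,0]): print(p,(C+R@np.array(p)/1000).round(4))
plan((.498,.173,.30,99),(.425,-.13,.30,99))
E
```

```text
[-33, 79, 0] [ 0.4244 -0.1298  0.    ]
[-33, -8, 0] [ 0.4383 -0.2157  0.    ]
t 4.53 tcp [0.4982 0.1736 0.1139] ori [180.    0.   98.7] w 0.054 F [ 0.  -0.1  0.6]
-> (0.498, 0.173, 0.3, 99) shift [-0.0005 -0.0002 -0.1861] turn -0.3
-> (0.425, -0.13, 0.3, 99) shift [-0.289  -0.1183 -0.1862] turn -0.3
```

Request:
drive_tool:
  moves:
    - [[0,0,0],0,-1]
    - [[0,0,0],0,-1]
    - [[0,0,0],0,-1]
    - [[0,0,0],0,-1]
    - [[0,0,-0.02],0,-1]

```text
t: 5.15
tcp_pos: [0.4964, 0.1733, 0.1319]
orientation: [-179.8, -0.0, 98.7]
wrist_force: [-0.2, 0.9, -0.7]
width: 0.0357
gripper_force: 20.0
```

Request:
drive_tool:
  moves:
    - [[0,0,-0.04],0,-1]
    - [[0,0,-0.08],0,-1]
    - [[0,0,-0.12],0,-1]
    - [[0,0,-0.16],0,-1]
    - [[0,0,-0.18],0,-1]

```text
t: 5.78
tcp_pos: [0.4987, 0.1736, 0.3161]
orientation: [179.8, 0.0, 98.7]
wrist_force: [-0.4, 0.8, -1.0]
width: 0.0359
gripper_force: 20.0
```

```bash
python3 - <<'E'
from h import *
snap('wrist','w2.png')
print(r.read_state()['gripper_force'])
plan((.425,-.13,.315,99.2))
E
```

```text
19.999938011169434
t 5.83 tcp [0.4995 0.1737 0.3182] ori [179.6   0.   98.7] w 0.0353 F [ 0.9 -0.1  0.8]
-> (0.425, -0.13, 0.315, 99.2) shift [-0.2889 -0.1197  0.0025] turn -0.5
```

View pics/w2.png

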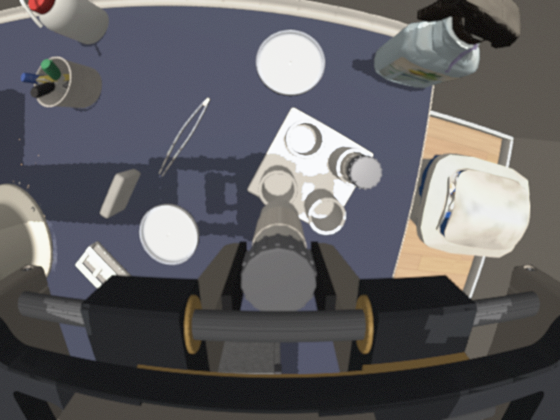

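The tube is held with its cap at (278,275), and its cup is now empty. Moving above the front-left cell.

Request:
drive_tool:
  moves:
    - [[-0.05,-0.02,-0.01],0,-1]
    - [[-0.105,-0.043,-0.01],0,-1]
    - [[-0.16,-0.066,-0.01],0,-1]
    - [[-0.215,-0.089,-0.01],0,-1]
    - [[-0.26,-0.107,-0.01],0,-1]

```text
t: 6.45
tcp_pos: [0.4306, -0.1014, 0.3226]
orientation: [-180.0, -0.0, 98.7]
wrist_force: [0.4, 0.1, -1.8]
width: 0.0353
gripper_force: 20.0
```

Request:
drive_tool:
  moves:
    - [[-0.02,-0.008,0],0,-1]
    - [[-0.029,-0.0125,0],-0.5,-1]
    - [[-0.029,-0.0125,0],-0.5,-1]
    - [[-0.029,-0.0125,0],-0.5,-1]

```text
t: 6.95
tcp_pos: [0.4239, -0.1294, 0.3233]
orientation: [180.0, -0.0, 99.3]
wrist_force: [-0.2, -0.1, -0.6]
width: 0.0358
gripper_force: 20.0
```

```bash
python3 - <<'E'
from h import *
T=toolT(); a=snap('wrist'); b=snap('top'); c=snap('scene')
for q in ['chest_cells','chest','knee_pad']:
    print(q,[(p,u.tolist()) for p,u in find(q,'wrist')],[(p,u.tolist()) for p,u in find(q,'top')])
b2=cv2.resize(b[110:300,260:440],None,fx=2.2,fy=2.2,interpolation=cv2.INTER_CUBIC)
v=np.hstack([cv2.resize(b2,(396,420)),a[:, 100:460]]); cv2.imwrite('pics/p3.png',v[:,:,::-1])
plan((.425,-.13,.12,99.2))
E
```

```text
chest_cells [(0.89, [300.3, 208.5])] []
chest [(0.8, [302.5, 230.3]), (0.57, [301.5, 307.3])] []
knee_pad [(0.69, [302.9, 204.8])] []
t 7.4 tcp [ 0.4237 -0.1301  0.3234] ori [180.    0.   99.2] w 0.0352 F [-0.1  0.3 -1.1]
-> (0.425, -0.13, 0.12, 99.2) shift [-1.000e-04  1.300e-03  2.034e-01] turn 0.0
```

View pics/p3.png

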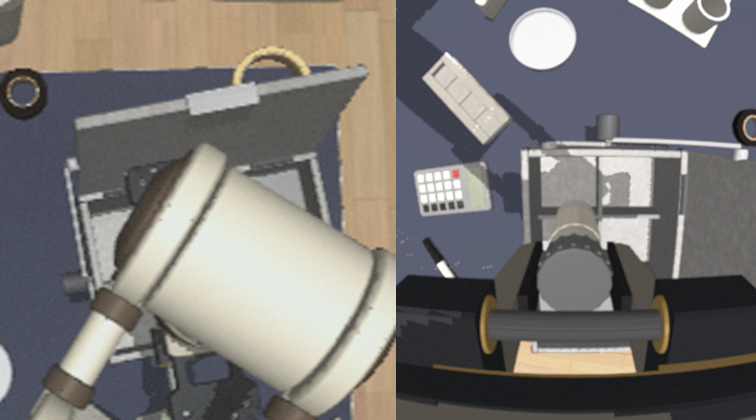

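```bash
python3 - <<'E'
from h import *
T=toolT()
R=Ro.from_euler('z',9.2,degrees=True).as_matrix();C=np.array([.4696,-.2025,0])
for u,z in (([303,213],.06),([229,150],.135),([389,152],.135),([285,213],.0),([212,188],.165)):
    X=atz('wrist',u,z,T); print(u,X.round(4),'chest',((R.T@(X-C))*1000).round(0))
for p in ([-33,79,135],[-33,79,60],[0,35.5,60],[-90,128,135],[90,128,135],[-2,150,165]): print(p,proj('wrist',C+R@np.array(p)/1000,T).round(0))
E
```

```text
[303, 213] [ 0.462  -0.1584  0.06  ] chest [-0. 45. 60.]
[229, 150] [ 0.3652 -0.0862  0.135 ] chest [-84. 131. 135.]
[389, 152] [ 0.534  -0.0591  0.135 ] chest [ 87. 131. 135.]
[285, 213] [ 0.4423 -0.1768  0.    ] chest [-23.  30.   0.]
[212, 188] [ 0.3577 -0.1231  0.165 ] chest [-98.  96. 165.]
[-33, 79, 135] [278. 199.]
[-33, 79, 60] [278. 187.]
[0, 35.5, 60] [303. 220.]
[-90, 128, 135] [224. 153.]
[90, 128, 135] [392. 155.]
[-2, 150, 165] [311. 132.]
```

Request:
drive_tool:
  moves:
    - [[0,0.001,0.05],0,-1]
    - [[0,0.001,0.1],0,-1]
    - [[0,0.001,0.15],0,-1]
    - [[0,0.001,0.185],0,-1]
    - [[0,0.001,0.2],0,-1]

```text
t: 8.02
tcp_pos: [0.4235, -0.1293, 0.1214]
orientation: [-179.8, -0.1, 99.2]
wrist_force: [0.6, 0.2, -0.3]
width: 0.0354
gripper_force: 20.0
```

Request:
drive_tool:
  moves:
    - [[0,0,0.005],0,-1]
    - [[0,0,0.009],0,-1]
    - [[0,0,0.009],0,-1]
    - [[0,0,0.009],0,0.0]
    - [[0,0,0.009],0,0.1]

```text
t: 8.65
tcp_pos: [0.425, -0.1303, 0.115]
orientation: [180.0, 0.0, 99.2]
wrist_force: [-0.6, -0.0, 0.7]
width: 0.0504
gripper_force: 0.0
```

Request:
drive_tool:
  moves:
    - [[0,0,0],0,0.1]
    - [[0,0,0],0,0.1]
    - [[0,0,-0.03],0,0.1]
    - [[0,0,-0.08],0,0.1]
    - [[0,0,-0.14],0,0.2]

```text
t: 9.28
tcp_pos: [0.4238, -0.1296, 0.255]
orientation: [-179.9, -0.1, 99.2]
wrist_force: [1.5, -0.7, -0.1]
width: 0.0548
gripper_force: 0.0
```

Request:
drive_tool:
  moves:
    - [[0,0,-0.05],0,1]
    - [[0,0,-0.06],0,1]
    - [[0.04,0.015,-0.06],0,1]
    - [[0.1,0.04,-0.06],0,1]
    - [[0.15,0.06,-0.06],0,1]

```text
t: 9.9
tcp_pos: [0.4595, 0.0294, 0.3131]
orientation: [-179.9, -0.0, 99.2]
wrist_force: [1.0, 0.1, 0.1]
width: 0.0918
gripper_force: 0.0
```

```bash
python3 - <<'E'
from h import *
T=toolT(); snap('wrist','w4.png')
print([(p,u.tolist(),atz('wrist',u,.008,T).round(3)) for p,u in find('tube_1','wrist')])
plan((.588,.216,.30,99.2))
E
```

```text
[(0.67, [389.4, 70.6], array([0.591, 0.219, 0.008])), (0.55, [238.0, 280.1], array([ 0.422, -0.13 ,  0.008])), (0.29, [264.3, 302.9], array([ 0.468, -0.164,  0.008]))]
t 10.0 tcp [0.4594 0.0321 0.313 ] ori [-1.799e+02 -1.000e-01  9.960e+01] w 0.0919 F [-0.  -0.2 -0.3]
-> (0.588, 0.216, 0.3, 99.2) shift [0.1598 0.1575 0.0131] turn 0.4
```

View pics/w4.png

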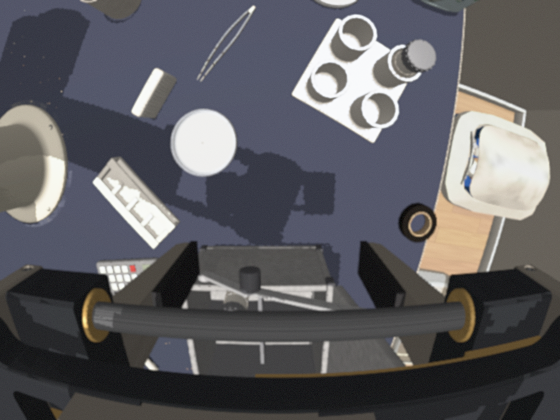

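The first tube stands in the front-left cell (about 233,300), and the second is still in the stand at (415,57).

Request:
drive_tool:
  moves:
    - [[0.04,0.04,0],0,1]
    - [[0.08,0.08,0],0,1]
    - [[0.12,0.12,0],0,1]
    - [[0.16,0.158,0],0,1]
    - [[0.16,0.158,0.02],0,1]

```text
t: 10.62
tcp_pos: [0.5916, 0.2122, 0.2929]
orientation: [-180.0, -0.0, 99.4]
wrist_force: [-0.4, 0.4, -0.9]
width: 0.092
gripper_force: 0.0
```

```bash
python3 - <<'E'
from h import *
T=toolT(); snap('wrist')
print([(p,u.tolist(),atz('wrist',u,.008,T).round(3)) for p,u in find('tube_1','wrist')])
print([(p,u.tolist(),atz('wrist',u,.0,T).round(3)) for p,u in find('stand','wrist')])
plan((.588,.216,.1135,99.2))
E
```

```text
[(0.87, [276.8, 180.9], array([0.59 , 0.217, 0.008]))]
[(0.62, [241.5, 188.9], array([0.543, 0.197, 0.   ]))]
t 10.78 tcp [0.5888 0.2093 0.2917] ori [-179.7    0.    99.2] w 0.0919 F [-0.1  1.1  0.2]
-> (0.588, 0.216, 0.1135, 99.2) shift [0.0068 0.0012 0.1782] turn -0.0
```

Request:
drive_tool:
  moves:
    - [[0.005,0,0.05],0,1]
    - [[0.005,0,0.1],0,1]
    - [[0.005,0,0.15],0,1]
    - [[0.005,0,0.178],0,0]
    - [[0.005,0,0.178],0,-1]

```text
t: 11.4
tcp_pos: [0.5873, 0.2139, 0.1145]
orientation: [-179.7, 0.0, 99.1]
wrist_force: [0.8, -0.3, 0.2]
width: 0.0743
gripper_force: 0.0
```

Request:
drive_tool:
  moves:
    - [[0,0,0],0,-1]
    - [[0,0,0],0,-1]
    - [[0,0,0],0,-1]
    - [[0,0,0],0,-1]
    - [[0,0,0],0,-1]

```text
t: 12.02
tcp_pos: [0.5897, 0.2159, 0.1172]
orientation: [180.0, 0.0, 99.2]
wrist_force: [-1.0, -0.4, 4.1]
width: 0.0357
gripper_force: 20.0
```

Request:
drive_tool:
  moves:
    - [[0,0,-0.03],0,-1]
    - [[0,0,-0.08],0,-1]
    - [[0,0,-0.13],0,-1]
    - [[0,0,-0.18],0,-1]
    - [[0,0,-0.2],0,-1]

```text
t: 12.65
tcp_pos: [0.5904, 0.216, 0.3198]
orientation: [179.7, 0.0, 99.2]
wrist_force: [1.0, 0.3, 0.2]
width: 0.0354
gripper_force: 20.0
```

```bash
python3 - <<'E'
from h import *
print(r.read_state()['gripper_force'])
R=Ro.from_euler('z',9.2,degrees=True).as_matrix();C=np.array([.4696,-.2005,0])
print((C+R@np.array([-34,-8,0])/1000).round(4))
plan((.437,-.214,.335,99.2))
E
```

```text
19.999850392341614
[ 0.4373 -0.2138  0.    ]
t 12.65 tcp [0.5904 0.216  0.3198] ori [179.7   0.   99.2] w 0.0354 F [1.  0.3 0.2]
-> (0.437, -0.214, 0.335, 99.2) shift [-0.3999 -0.2203 -0.0163] turn 0.0
```

Request:
drive_tool:
  moves:
    - [[-0.04,-0.04,-0.01],0,-1]
    - [[-0.08,-0.085,-0.015],0,-1]
    - [[-0.12,-0.13,-0.015],0,-1]
    - [[-0.16,-0.17,-0.015],0,-1]
    - [[-0.205,-0.21,-0.015],0,-1]

```text
t: 13.28
tcp_pos: [0.4132, -0.021, 0.3296]
orientation: [-179.9, -0.1, 99.3]
wrist_force: [0.2, -1.1, -0.4]
width: 0.0353
gripper_force: 20.0
```

Request:
drive_tool:
  moves:
    - [[-0.055,-0.004,0],0,-1]
    - [[-0.11,-0.008,0],0,-1]
    - [[-0.16,-0.01,0],0,-1]
    - [[-0.195,-0.01,0],0,-1]
    - [[-0.195,-0.01,0],0,-1]

```text
t: 13.9
tcp_pos: [0.4356, -0.2157, 0.3291]
orientation: [-179.8, -0.2, 99.0]
wrist_force: [0.6, 1.2, -1.3]
width: 0.0353
gripper_force: 20.0
```

```bash
python3 - <<'E'
from h import *
T=toolT(); a=snap('wrist','w5.png')
for q in ['chest_cells','tube_1']: print(q,[(p,u.tolist(),atz('wrist',u,.008,T).round(3)) for p,u in find(q,'wrist')])
plan((.437,-.214,.115,99.2))
E
```

```text
chest_cells [(0.77, [303.7, 149.6], array([ 0.465, -0.164,  0.008]))]
tube_1 [(0.79, [277.1, 215.9], array([ 0.442, -0.267,  0.008]))]
t 14.05 tcp [ 0.436  -0.2133  0.3305] ori [-1.799e+02 -1.000e-01  9.930e+01] w 0.0356 F [ 0.3 -0.6 -1.1]
-> (0.437, -0.214, 0.115, 99.2) shift [-0.0013  0.0011  0.2155] turn 0.1
```

View pics/w5.png

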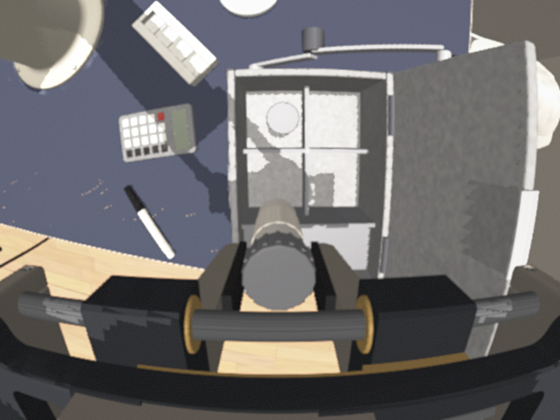

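The first tube stands upright in the front-left cell (283,118). The held tube is over the front-right cell, so I lower it.

Request:
drive_tool:
  moves:
    - [[0,0,0.05],0,-1]
    - [[0,0,0.1],0,-1]
    - [[0,0,0.15],0,-1]
    - [[0,0,0.19],0,-1]
    - [[0,0,0.205],0,-1]

```text
t: 14.68
tcp_pos: [0.435, -0.212, 0.124]
orientation: [-179.8, -0.2, 99.3]
wrist_force: [-0.1, -1.2, -0.5]
width: 0.0358
gripper_force: 20.0
```

Request:
drive_tool:
  moves:
    - [[0,0,0.005],0,-1]
    - [[0,0,0.009],0,-1]
    - [[0,0,0.009],0,-1]
    - [[0,0,0.009],0,0.0]
    - [[0,0,0.009],0,0.1]

```text
t: 15.3
tcp_pos: [0.4366, -0.2147, 0.1181]
orientation: [180.0, 0.1, 99.2]
wrist_force: [-0.1, 0.2, 0.3]
width: 0.0506
gripper_force: 0.0
```

Request:
drive_tool:
  moves:
    - [[0,0,0],0,0.1]
    - [[0,0,0],0,0.1]
    - [[0,0,-0.03],0,0.1]
    - [[0,0,-0.08],0,0.1]
    - [[0,0,-0.14],0,0.2]

```text
t: 15.92
tcp_pos: [0.4356, -0.2137, 0.258]
orientation: [-179.9, -0.1, 99.2]
wrist_force: [0.6, -0.6, -0.0]
width: 0.0553
gripper_force: 0.0
```

Request:
drive_tool:
  moves:
    - [[0,0,-0.05],0,1]
    - [[0,0,-0.08],0,1]
    - [[0.05,-0.02,-0.08],0,1]
    - [[0.1,-0.04,-0.08],0,1]
    - [[0.16,-0.06,-0.08],0,1]

```text
t: 16.55
tcp_pos: [0.3508, -0.0656, 0.3374]
orientation: [180.0, -0.0, 99.1]
wrist_force: [1.1, 0.9, 0.2]
width: 0.0921
gripper_force: 0.0
```

```bash
python3 - <<'E'
from h import *
T=toolT(); snap('wrist')
for q,z in [('chest_cells',.008),('tube_1',.008),('tweezers',.004)]:
  for k in 'ls': print(q,[(p,u.tolist(),atz('wrist',u,z,T).round(3)) for p,u in find(q,'wrist',k)])
plan((.36,.15,.335,99.2))
E
```

```text
chest_cells [(0.65, [339.7, 252.6], array([ 0.467, -0.164,  0.008]))]
chest_cells [(0.9, [357.6, 253.3], array([ 0.496, -0.161,  0.008]))]
tube_1 [(0.92, [317.0, 277.1], array([ 0.439, -0.212,  0.008])), (0.73, [306.2, 2.7], array([0.35 , 0.212, 0.008])), (0.64, [318.8, 227.2], array([ 0.425, -0.128,  0.008])), (0.3, [420.3, 41.6], array([0.536, 0.193, 0.008]))]
tube_1 [(0.9, [318.4, 291.9], array([ 0.447, -0.238,  0.008])), (0.84, [324.3, 245.8], array([ 0.44 , -0.156,  0.008]))]
tweezers [(0.41, [308.2, 2.0], array([0.353, 0.216, 0.004]))]
tweezers [(0.52, [315.3, 0.0], array([0.363, 0.221, 0.004]))]
t 16.9 tcp [ 0.3521 -0.0673  0.3373] ori [-180.    -0.    99.2] w 0.0918 F [ 0.7  0.4 -0.7]
-> (0.36, 0.15, 0.335, 99.2) shift [0.2133 0.0424 0.0023] turn -0.0
```

Both tubes stand upright in their cells. Next, the tweezers.

Request:
drive_tool:
  moves:
    - [[0.06,0.01,0.01],7,1]
    - [[0.12,0.02,0.03],14,1]
    - [[0.18,0.03,0.05],21,1]
    - [[0.235,0.038,0.08],28,1]
    - [[0.279,0.043,0.11],35,1]

```text
t: 17.52
tcp_pos: [0.3511, 0.2068, 0.2334]
orientation: [179.9, -0.0, 63.9]
wrist_force: [0.3, -0.1, 0.0]
width: 0.092
gripper_force: 0.0
```

Request:
drive_tool:
  moves:
    - [[0,0,0],0,1]
    - [[0,0,0],0,1]

```text
t: 17.77
tcp_pos: [0.3507, 0.2048, 0.2339]
orientation: [-180.0, 0.0, 64.2]
wrist_force: [0.2, 0.4, 1.2]
width: 0.0921
gripper_force: 0.0
```

```bash
python3 - <<'E'
from h import *
T=toolT(); im=snap('wrist'); cv2.imwrite('pics/w6.png',cv2.resize(im[60:320,130:430],None,fx=2,fy=2)[:,:,::-1])
for k in 'ls': print([(p,u.tolist(),atz('wrist',u,.004,T).round(4)) for p,u in find('tweezers','wrist',k)])
plan((.35,.215,.02,64))
E
```

```text
[(0.82, [274.1, 180.1], array([0.3527, 0.22  , 0.004 ]))]
[(0.56, [275.4, 131.5], array([0.3791, 0.2708, 0.004 ]))]
t 17.93 tcp [0.3513 0.2043 0.2348] ori [ 1.799e+02 -1.000e-01  6.410e+01] w 0.0923 F [ 0.1  0.8 -0.7]
-> (0.35, 0.215, 0.02, 64) shift [ 0.0089 -0.0062  0.2148] turn 0.1
```

View pics/w6.png

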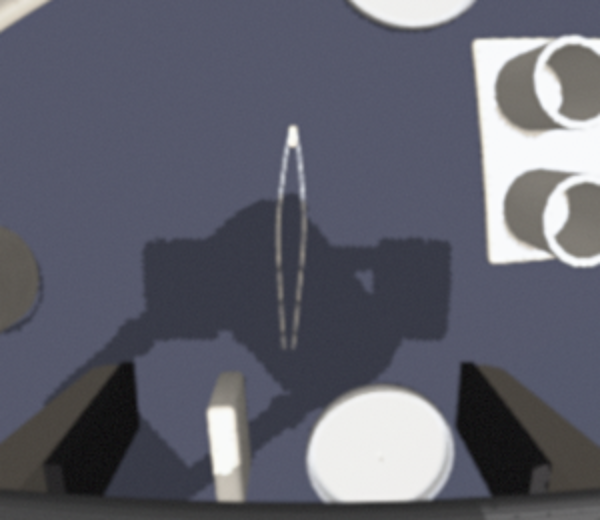

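```bash
python3 - <<'E'
from h import *
T=toolT()
f=lambda u,z:atz('wrist',[130+u[0]/2,60+u[1]/2],z,T)
a=f((293,127),.004);b=f((289,348),.004);m=f((291,235),.006);print(a,b,(a+b)/2,m,np.linalg.norm(a-b))
d=a-b;yaw=np.degrees(np.arctan2(d[1],d[0]));print('yaw',yaw)
c=(a+b)/2
for n,u,z in (('eraser near0',(228,380),.0),('eraser top',(225,410),.04),('cup',(500,90),.078),('plate',(330,400),.01)):
    X=f(u,z)-c; print(n,(T[:3,:3].T@X).round(3))
print((T[:3,:3].T@(c-T[:3,3])).round(4))
plan((c[0],c[1],.02,yaw))
E
```

```text
[0.38562594 0.27833055 0.004     ] [0.32475227 0.1595015  0.004     ] [0.3551891  0.21891602 0.004     ] [0.35673656 0.22189415 0.006     ] 0.13351384547712172
yaw 62.874872737507395
eraser near0 [-0.089 -0.04   0.004]
eraser top [-0.093 -0.038 -0.036]
cup [ 0.085  0.101 -0.074]
plate [-0.099  0.024 -0.006]
[ 0.0146 -0.0032  0.2308]
t 17.93 tcp [0.3513 0.2043 0.2348] ori [ 1.799e+02 -1.000e-01  6.410e+01] w 0.0923 F [ 0.1  0.8 -0.7]
-> (np.float64(0.35518910422779504), np.float64(0.2189160225636747), 0.02, np.float64(62.874872737507395)) shift [ 0.0147 -0.0032  0.2148] turn 1.2
```

Request:
drive_tool:
  moves:
    - [[0.015,-0.003,0.05],1,0.2]
    - [[0.015,-0.003,0.1],1,0.0]
    - [[0.015,-0.003,0.15],1,0.0]
    - [[0.015,-0.003,0.19],1,0.0]
    - [[0.015,-0.003,0.205],1,0]
  newtons: 12

```text
t: 18.55
tcp_pos: [0.3533, 0.2187, 0.0272]
orientation: [-179.9, 0.1, 63.1]
wrist_force: [0.0, -0.1, 0.9]
width: 0.0463
gripper_force: 0.0
```

```bash
python3 - <<'E'
from h import *
T=toolT(); im=snap('wrist'); cv2.imwrite('pics/w7.png',cv2.resize(im[60:320,130:430],None,fx=2,fy=2)[:,:,::-1])
plan((.355,.219,.021,63))
E
```

```text
t 18.6 tcp [0.3528 0.2185 0.0264] ori [-179.8    0.2   63.1] w 0.0456 F [-0.9  0.  -1. ]
-> (0.355, 0.219, 0.021, 63) shift [0.0014 0.0018 0.0054] turn 0.1
```

View pics/w7.png

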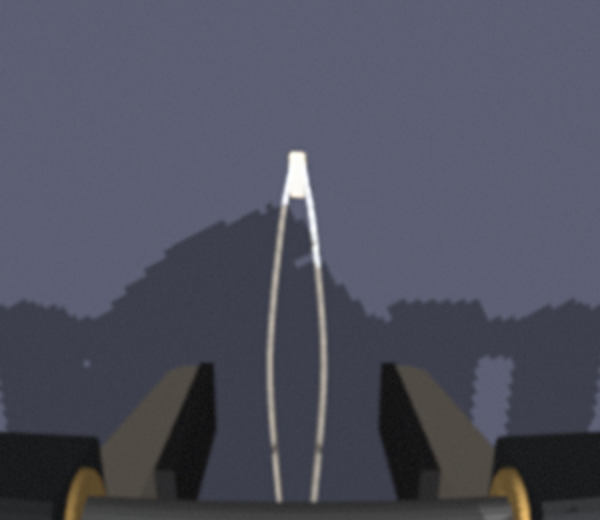

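The tweezers lie centred between the fingers, with the joined end at (297,160). I lower slightly and close.

Request:
drive_tool:
  moves:
    - [[0,0,0.0045],0,0]
    - [[0,0,0.0045],0,-1]
    - [[0,0,0.0045],0,-1]
    - [[0,0,0.0045],0,-1]
    - [[0,0,0.0045],0,-1]
  newtons: 12

```text
t: 19.23
tcp_pos: [0.3543, 0.2203, 0.0248]
orientation: [180.0, -0.0, 63.2]
wrist_force: [-0.5, -0.0, 3.1]
width: 0.0153
gripper_force: 12.0
```

Request:
drive_tool:
  moves:
    - [[0,0,0],0,-1]
    - [[0,0,0],0,-1]
    - [[0,0,-0.02],0,-1]
    - [[0,0,-0.06],0,-1]
    - [[0,0,-0.12],0,-1]

```text
t: 19.85
tcp_pos: [0.3519, 0.2197, 0.1437]
orientation: [-179.8, 0.2, 63.2]
wrist_force: [0.9, 0.4, 0.4]
width: 0.0156
gripper_force: 12.0
```

```bash
python3 - <<'E'
from h import *
print(r.read_state()['gripper_force'])
R=Ro.from_euler('z',9.2,degrees=True).as_matrix();C=np.array([.4706,-.1995,0])
print((C+R@np.array([0,-87.5,0])/1000).round(4))
plan((.355,.219,.27,63),(.40,-.05,.27,36),(.4846,-.286,.27,9.2))
E
```

```text
11.998505895026028
[ 0.4846 -0.2859  0.    ]
t 19.85 tcp [0.3519 0.2197 0.1437] ori [-179.8    0.2   63.2] w 0.0156 F [0.9 0.4 0.4]
-> (0.355, 0.219, 0.27, 63) shift [ 0.0004  0.0026 -0.1263] turn 0.2
-> (0.4, -0.05, 0.27, 36) shift [-0.2194  0.164  -0.1262] turn 27.2
-> (0.4846, -0.286, 0.27, 9.2) shift [-0.392   0.3459 -0.1263] turn 54.0
```

Request:
drive_tool:
  moves:
    - [[0,0.0,-0.05],0,-1]
    - [[0,0.01,-0.1],-10,-1]
    - [[-0.04,0.04,-0.126],-20,-1]
    - [[-0.08,0.07,-0.126],-30,-1]
    - [[-0.12,0.1,-0.126],-40,-1]

```text
t: 20.48
tcp_pos: [0.3879, 0.0778, 0.2704]
orientation: [180.0, 0.0, 100.4]
wrist_force: [0.3, 0.1, -1.3]
width: 0.0154
gripper_force: 12.0
```

```bash
python3 - <<'E'
from h import *
print(r.read_state()['gripper_force'])
plan((.40,-.12,.27,155),(.43,-.2,.27,189.2))
E
```

```text
11.999423762317747
t 20.48 tcp [0.3879 0.0778 0.2704] ori [180.    0.  100.4] w 0.0154 F [ 0.3  0.1 -1.3]
-> (0.4, -0.12, 0.27, 155) shift [-0.1967 -0.0239  0.0004] turn -54.6
-> (0.43, -0.2, 0.27, 189.2) shift [-0.2808 -0.0089  0.0004] turn -88.8
```

Request:
drive_tool:
  moves:
    - [[-0.04,-0.005,0],-10,-1]
    - [[-0.08,-0.01,0],-20,-1]
    - [[-0.12,-0.015,0],-30,-1]
    - [[-0.16,-0.02,0],-40,-1]
    - [[-0.197,-0.024,0],-50,-1]

```text
t: 21.1
tcp_pos: [0.3984, -0.1205, 0.2697]
orientation: [180.0, -0.0, 150.4]
wrist_force: [0.7, -0.8, -0.3]
width: 0.0153
gripper_force: 12.0
```

```bash
python3 - <<'E'
from h import *
plan((.4846,-.286,.27,189.2))
E
```

```text
t 21.1 tcp [ 0.3984 -0.1205  0.2697] ori [180.   -0.  150.4] w 0.0153 F [ 0.7 -0.8 -0.3]
-> (0.4846, -0.286, 0.27, 189.2) shift [-0.1567 -0.1013 -0.0004] turn -38.8
```

Request:
drive_tool:
  moves:
    - [[-0.03,-0.02,0],-10,-1]
    - [[-0.065,-0.042,0],-20,-1]
    - [[-0.1,-0.065,0],-30,-1]
    - [[-0.14,-0.09,0],-38.8,-1]
    - [[-0.157,-0.101,0],-38.8,-1]

```text
t: 21.72
tcp_pos: [0.4848, -0.2868, 0.269]
orientation: [179.9, -0.1, -171.1]
wrist_force: [0.3, -0.0, -0.3]
width: 0.0149
gripper_force: 12.0
```

Request:
drive_tool:
  moves:
    - [[0,0,0],0,-1]
    - [[0,0,0],0,-1]

```text
t: 21.98
tcp_pos: [0.4841, -0.2841, 0.2698]
orientation: [179.9, -0.0, -171.1]
wrist_force: [-0.2, -0.1, -0.3]
width: 0.0152
gripper_force: 12.0
```

```bash
python3 - <<'E'
from h import *
T=toolT(); im=snap('wrist','w8.png')
for q,z in [('chest_bay',.085),('chest_cells',.008),('chest',0)]: print(q,[(p,u.tolist(),atz('wrist',u,z,T).round(3)) for p,u in find(q,'wrist')])
plan((.4846,-.286,.11,189.2))
E
```

```text
chest_bay [(0.93, [281.6, 199.4], array([ 0.485, -0.28 ,  0.085]))]
chest_cells [(0.89, [370.4, 188.5], array([ 0.467, -0.163,  0.008]))]
chest [(0.63, [342.6, 189.2], array([ 0.475, -0.198,  0.   ]))]
t 22.18 tcp [ 0.4844 -0.2843  0.2705] ori [-180.     0.  -171.1] w 0.0152 F [-0.1  0.3 -0.1]
-> (0.4846, -0.286, 0.11, 189.2) shift [ 1.000e-04 -1.700e-03  1.605e-01] turn -0.3
```

View pics/w8.png

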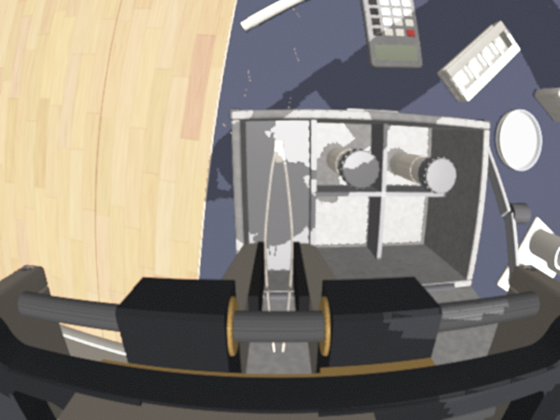

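The bay is at left, about columns 247–311. The tweezers are held centred over it, and both tubes are upright in the front cells. Next I check the bay walls against the finger clearance.

```bash
python3 - <<'E'
from h import *
T=toolT(); im=cv2.imread('pics/w8.png')
R=Ro.from_euler('z',9.1,degrees=True).as_matrix();C=np.array([.4706,-.1985,0])
for n,u,z in (('right wall mid',[241,150],.135),('right wall mid2',[243,210],.135),('partition',[314,130],.105),('part2',[314,185],.105),('front rim',[330,116],.135),('left wall',[486,150],.135),('cross',[379,193],.06)):
    X=atz('wrist',u,z,T); print(n,(R.T@(X-C)*1000).round(1))
for rr in (150,185): print(rr,im[rr,225:330:1].mean(1).astype(int).tolist())
E
```

```text
right wall mid [ -53.5 -118.7  135. ]
right wall mid2 [   0.8 -118.2  135. ]
partition [-71.2 -51.4 105. ]
part2 [-17.1 -50.8 105. ]
front rim [-83.6 -40.5 135. ]
left wall [-61.3 124.4 135. ]
cross [-1.  31.2 60. ]
150 [74, 74, 75, 76, 74, 75, 85, 115, 145, 158, 162, 161, 164, 160, 149, 122, 95, 85, 82, 83, 98, 122, 139, 141, 141, 140, 142, 142, 140, 142, 143, 141, 141, 143, 142, 143, 140, 141, 144, 143, 141, 142, 142, 143, 144, 143, 140, 141, 165, 233, 255, 255, 254, 254, 254, 254, 255, 255, 252, 244, 239, 240, 240, 239, 240, 239, 240, 240, 239, 240, 239, 239, 240, 239, 239, 240, 240, 240, 239, 239, 240, 241, 236, 196, 124, 121, 189, 233, 239, 239, 239, 241, 242, 242, 241, 241, 240, 229, 187, 159, 158, 159, 159, 157, 153]
185 [112, 112, 112, 111, 107, 102, 87, 87, 117, 143, 156, 161, 163, 162, 160, 147, 121, 94, 81, 82, 83, 95, 114, 133, 137, 138, 137, 136, 137, 138, 137, 137, 138, 138, 139, 135, 138, 138, 138, 137, 137, 136, 143, 165, 195, 194, 161, 140, 137, 138, 137, 138, 138, 138, 138, 136, 139, 138, 138, 138, 144, 169, 196, 191, 158, 138, 136, 138, 139, 138, 138, 138, 138, 136, 138, 138, 138, 138, 137, 137, 145, 174, 197, 187, 145, 132, 189, 231, 237, 233, 224, 178, 131, 116, 118, 118, 119, 121, 118, 116, 118, 116, 119, 118, 118]
```

```bash
python3 - <<'E'
from h import *
T=toolT()
R=Ro.from_euler('z',9.1,degrees=True).as_matrix();C=np.array([.4706,-.1985,0])
for n,u,z in (('rw',[236,150],.135),('rw',[237.5,185],.135),('floorR',[247.5,185],.085),('floorR',[245.5,150],.085),('floorL',[309.5,185],.085),('floorL',[309,150],.085),('part',[313.5,185],.105)):
    X=atz('wrist',u,z,T); print(n,(R.T@(X-C)*1000).round(1))
print((R.T@(T[:3,3]-C)*1000).round(1))
E
```

```text
rw [ -53.6 -123.1  135. ]
rw [ -22.3 -122.5  135. ]
floorR [ -14.2 -118.4   85. ]
floorR [ -50.9 -119.8   85. ]
floorL [-13.9 -53.4  85. ]
floorL [-50.6 -54.3  85. ]
part [-17.1 -51.3 105. ]
[ 1.000e-01 -8.690e+01  2.705e+02]
```

Request:
drive_tool:
  moves:
    - [[0,0,0.05],0,-1]
    - [[0,0,0.1],0,-1]
    - [[0,0,0.13],0,-1]
    - [[0,0,0.15],0,-1]
    - [[0,0,0.158],0,-1]

```text
t: 22.8
tcp_pos: [0.4839, -0.2841, 0.1111]
orientation: [179.9, -0.1, -171.1]
wrist_force: [-1.4, 0.2, 0.2]
width: 0.0154
gripper_force: 12.0
```

Request:
drive_tool:
  moves:
    - [[0,0,0.002],0,-1]
    - [[0,0,0.004],0,-1]
    - [[0,0,0.004],0,-1]

```text
t: 23.18
tcp_pos: [0.4852, -0.2855, 0.1098]
orientation: [-179.9, 0.1, -171.1]
wrist_force: [-1.7, 1.4, 4.9]
width: 0.0153
gripper_force: 12.0
```

Request:
drive_tool:
  moves:
    - [[0,0,0],0,-0.6]
    - [[0,0,0],0,-0.55]
    - [[0,0,0],0,-0.55]
    - [[0,0,-0.01],0,-0.55]
    - [[0,0,-0.03],0,-0.55]

```text
t: 23.8
tcp_pos: [0.4841, -0.2846, 0.1382]
orientation: [179.9, -0.1, -171.1]
wrist_force: [0.8, -0.3, 0.5]
width: 0.0205
gripper_force: 0.0
```

Request:
drive_tool:
  moves:
    - [[0,0,-0.04],0,-0.55]
    - [[0,0,-0.08],0,-0.5]
    - [[0,0,-0.12],0,-0.5]
    - [[0,0,-0.16],0,-0.5]
    - [[0,0,-0.17],0,-0.5]

```text
t: 24.42
tcp_pos: [0.4855, -0.286, 0.312]
orientation: [-179.7, 0.2, -171.1]
wrist_force: [-0.5, 0.2, -0.5]
width: 0.023
gripper_force: 0.0
```

```bash
python3 - <<'E'
from h import *
T=toolT(); im=snap('wrist','w9.png')
for q,z in [('tweezers',.085),('knee_pad',.165),('tube_1',.008)]: print(q,[(p,u.tolist(),atz('wrist',u,z,T).round(3)) for p,u in find(q,'wrist')])
R=Ro.from_euler('z',9.1,degrees=True).as_matrix();C=np.array([.4706,-.1985,0])
print('knee',(C+R@np.array([-2,150,165])/1000).round(4))
plan((.4447,-.051,.30,99.2))
E
```

```text
tweezers [(0.58, [282.7, 193.5], array([ 0.488, -0.281,  0.085]))]
knee_pad [(0.84, [496.5, 203.7], array([ 0.445, -0.049,  0.165]))]
tube_1 [(0.84, [336.0, 155.2], array([ 0.437, -0.212,  0.008])), (0.7, [388.9, 157.6], array([ 0.426, -0.134,  0.008]))]
knee [ 0.4449 -0.0507  0.165 ]
t 24.62 tcp [ 0.484  -0.2846  0.3064] ori [ 1.799e+02 -1.000e-01 -1.711e+02] w 0.023 F [-0.2  0.8  0.2]
-> (0.4447, -0.051, 0.3, 99.2) shift [0.0027 0.2369 0.0069] turn 89.7
```

View pics/w9.png

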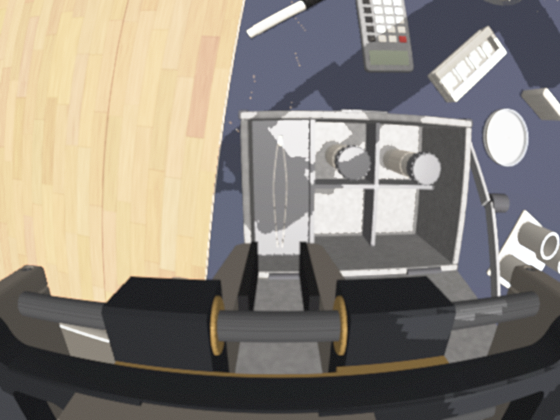

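The tweezers lie on the ledge, at column 280, rows 135–250, inside the bay. Both tubes are upright. Next is the knee, with the fingers closed.

Request:
drive_tool:
  moves:
    - [[0,0.05,0],0,-0.6]
    - [[0,0.11,0],0,-1]
    - [[0,0.17,0],0,-1]
    - [[-0.002,0.225,0],0,-1]
    - [[-0.002,0.245,0.02],0,-1]

```text
t: 25.25
tcp_pos: [0.4481, -0.0402, 0.2875]
orientation: [180.0, 0.0, -170.9]
wrist_force: [0.2, -0.9, 0.4]
width: 0.0004
gripper_force: 0.0
```

Request:
drive_tool:
  moves:
    - [[0,0,0.02],0,-1]
    - [[0,0,0.02],0,-1]
    - [[0,0,0.02],0,-1]

```text
t: 25.62
tcp_pos: [0.4485, -0.0429, 0.268]
orientation: [180.0, -0.1, -171.1]
wrist_force: [0.8, 0.2, 1.2]
width: 0.0005
gripper_force: 0.0
```

```bash
python3 - <<'E'
from h import *
T=toolT(); im=snap('wrist','w10.png'); snap('top');snap('scene')
print([(p,u.tolist(),atz('wrist',u,.165,T).round(4)) for p,u in find('knee_pad','wrist')])
print([(p,u.tolist()) for p,u in find('knee_pad','scene')])
R=Ro.from_euler('z',9.1,degrees=True).as_matrix();C=np.array([.4706,-.1985,0])
print((R.T@(T[:3,3]-C)*1000).round(1))
plan((.4476,-.0422,.200,189))
E
```

```text
[(0.84, [272.2, 211.6], array([ 0.4434, -0.0478,  0.165 ]))]
[(0.58, [286.8, 194.2]), (0.2, [215.8, 179.0])]
[  2.8 157.2 268. ]
t 25.88 tcp [ 0.4489 -0.043   0.2688] ori [-180.     0.  -171.1] w 0.0004 F [ 0.1 -0.7 -0.9]
-> (0.4476, -0.0422, 0.2, 189) shift [0.0012 0.0011 0.0688] turn -0.1
```

View pics/w10.png

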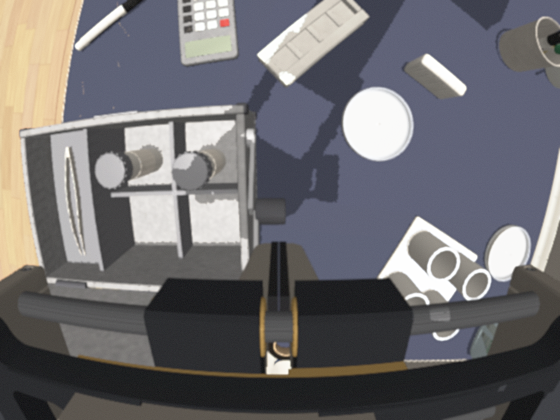

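The pad is at (271,211), with the fingertips directly over its outer part. I shift 6 mm outward to clear the link and go down.

Request:
drive_tool:
  moves:
    - [[0,0.006,0.03],0,-1]
    - [[0,0.006,0.055],0,-1]
    - [[0,0.006,0.068],0,-1]
    - [[-0.001,0.006,0.074],0,-1]
    - [[-0.003,0.006,0.079],0,-1]

```text
t: 26.5
tcp_pos: [0.4513, -0.0364, 0.1901]
orientation: [-180.0, 0.1, -171.1]
wrist_force: [-0.7, 1.8, 1.9]
width: 0.0006
gripper_force: 1.0
```

Request:
drive_tool:
  moves:
    - [[-0.003,0,0.004],0,-1]
    - [[-0.006,0,0.008],0,-1]
    - [[-0.008,0,0.012],0,-1]
    - [[-0.011,0,0.016],0,-1]
    - [[-0.011,0,0.016],0,-1]

```text
t: 27.12
tcp_pos: [0.4617, -0.0346, 0.173]
orientation: [180.0, 0.0, -171.1]
wrist_force: [0.1, 0.7, 0.7]
width: 0.0005
gripper_force: 0.1
```

```bash
python3 - <<'E'
from h import *
T=toolT(); im=snap('wrist'); 
print([(p,u.tolist()) for p,u in find('knee_pad','wrist')])
R=Ro.from_euler('z',9.1,degrees=True).as_matrix();C=np.array([.4706,-.1985,0])
print((R.T@(T[:3,3]-C)*1000).round(1))
for p in ([-2,150,165],[5,150,155],[12,150,145]): print(p,proj('wrist',C+R@np.array(p)/1000,T).round(0))
a=snap('scene')
print([(p,u.tolist()) for p,u in find('knee_pad','scene')])
for p in ([-2,150,165],[5,150,155],[12,150,145]): print(p,proj('scene',C+R@np.array(p)/1000).round(0))
c=a[130:260,150:330]
v=np.hstack([cv2.resize(c,(498,360),interpolation=cv2.INTER_CUBIC),cv2.resize(im[150:300,200:320],(288,360))]);cv2.imwrite('pics/p11.png',v[:,:,::-1])
E
```

```text
[(0.56, [255.5, 235.3])]
[ 17.2 163.3 173. ]
[-2, 150, 165] [251. 231.]
[5, 150, 155] [253. 237.]
[12, 150, 145] [254. 243.]
[(0.62, [286.7, 202.9])]
[-2, 150, 165] [288. 194.]
[5, 150, 155] [287. 198.]
[12, 150, 145] [285. 202.]
```

View pics/p11.png

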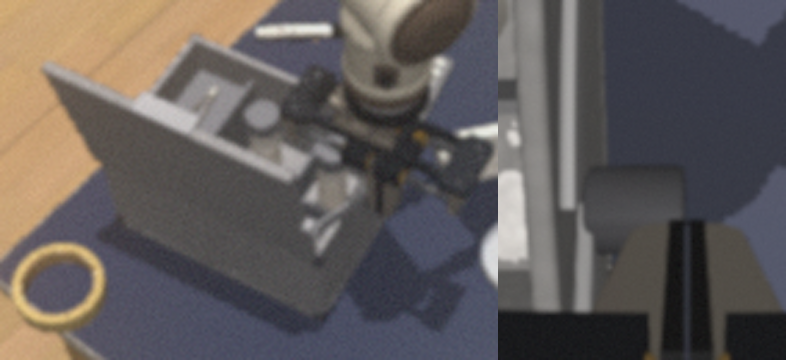

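The knee has folded down about 20 mm past centre with the lid still up. I press a few millimetres further for margin, then retreat.

Request:
drive_tool:
  moves:
    - [[-0.001,0,0.003],0,-1]
    - [[-0.002,0,0.006],0,-1]
    - [[-0.003,0,0.009],0,-1]
    - [[-0.003,0,0.009],0,-1]

```text
t: 27.82
tcp_pos: [0.4642, -0.0342, 0.1639]
orientation: [180.0, -0.0, -171.1]
wrist_force: [-1.2, -0.3, 2.4]
width: 0.0002
gripper_force: 1.1
```

Request:
drive_tool:
  moves:
    - [[0,0,-0.03],0,-1]
    - [[0,0,-0.08],0,-1]
    - [[0,0,-0.13],0,-1]
    - [[0,0,-0.18],0,-1]
    - [[0,0,-0.24],0,-1]

```text
t: 28.45
tcp_pos: [0.4644, -0.0339, 0.4049]
orientation: [180.0, -0.0, -171.1]
wrist_force: [0.7, -0.3, 0.4]
width: 0.0008
gripper_force: 0.0
```

```bash
python3 - <<'E'
from h import *
snap('scene')
for q in ('knee_pad','lid_edge'): print([(p,u.tolist()) for p,u in find(q,'scene')])
R=Ro.from_euler('z',9.1,degrees=True).as_matrix();C=np.array([.4706,-.1985,0])
for p in ([12,150,145],[14,150,135],[15,150,131],[127,0,315]): print(p,proj('scene',C+R@np.array(p)/1000).round(0))
print('edge',(C+R@np.array([127,0,315])/1000).round(4),(C+R@np.array([155,-20,345])/1000).round(4))
plan((.5,-.1,.40,9.1))
E
```

```text
[(0.48, [282.1, 203.4])]
[(0.88, [212.4, 173.0])]
[12, 150, 145] [285. 202.]
[14, 150, 135] [285. 205.]
[15, 150, 131] [285. 206.]
[127, 0, 315] [208. 173.]
edge [ 0.596  -0.1784  0.315 ] [ 0.6268 -0.1937  0.345 ]
t 28.6 tcp [ 0.4661 -0.0345  0.4077] ori [-179.8    0.4 -171.1] w 0.0003 F [-0.6  0.2 -0.8]
-> (0.5, -0.1, 0.4, 9.1) shift [-0.0233 -0.0699  0.0081] turn 179.8
```

The knee is down, about 29 mm of press, and the lid is still up. Next I go over the lid to behind its outer face.

Request:
drive_tool:
  moves:
    - [[-0.035,-0.04,-0.03],0,-1]
    - [[-0.07,-0.08,-0.03],0,-1]
    - [[-0.105,-0.12,-0.03],0,-1]
    - [[-0.145,-0.163,-0.03],0,-1]
    - [[-0.15,-0.163,-0.03],0,-1]

```text
t: 29.22
tcp_pos: [0.6394, -0.1744, 0.4266]
orientation: [179.7, -0.5, -171.2]
wrist_force: [0.2, -0.5, -1.0]
width: 0.0002
gripper_force: 0.0
```

```bash
cat >> h.py <<'E'
R9=Ro.from_euler('z',9.1,degrees=True).as_matrix();C9=np.array([.4706,-.1985,0])
def lidplan(ths,s=165,h=10):
    """finger-tip front corner on the lid's outer face; prints tool (yaw 189) TCP shifts"""
    p=R9.T@(np.array(r.read_state()['tcp_pos'])-C9)*1000
    print('tcp chest',p.round(1))
    for th in ths:
        a=np.radians(th); x=88-s*np.cos(a)+12*np.sin(a)+h; z=135+s*np.sin(a)+12*np.cos(a)+19
        print(th,'tcp',round(x),round(z),'shift x %.4f z %.4f'%((p[0]-x)/1000,(p[2]-z)/1000))
E
python3 - <<'E'
from h import *
T=toolT(); im=snap('wrist','w12.png')
print([(p,u.tolist()) for p,u in find('lid_edge','wrist')], proj('wrist',C9+R9@np.array([127,0,315])/1000,T).round(0), proj('wrist',C9+R9@np.array([110,0,318])/1000,T).round(0))
lidplan([100,95,90])
E
```

```text
[(0.67, [282.9, 142.2])] [280. 165.] [280. 144.]
tcp chest [ 1.696e+02 -1.000e-01  4.315e+02]
100 tcp 138 314 shift x 0.0311 z 0.1171
95 tcp 124 317 shift x 0.0452 z 0.1141
90 tcp 110 319 shift x 0.0596 z 0.1125
```

View pics/w12.png

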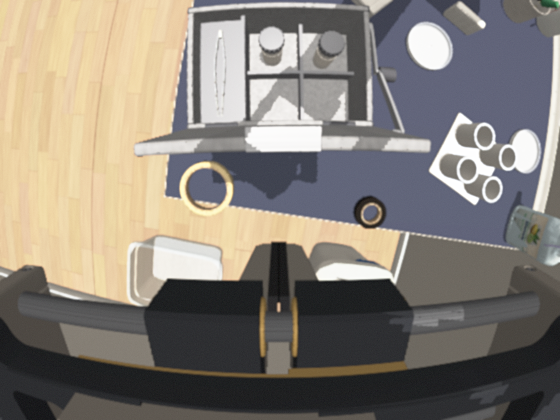

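Tubes and tweezers are in place. The lid edge is at row 142, which puts the lid near 95°, and the space behind it is free. I lower behind the lid and start pushing.

Request:
drive_tool:
  moves:
    - [[0,0,0.05],0,-1]
    - [[0,0,0.1],0,-1]
    - [[0.01,0,0.114],0,-1]
    - [[0.025,0,0.114],0,-1]
    - [[0.035,0,0.114],0,-1]

```text
t: 29.95
tcp_pos: [0.6021, -0.1762, 0.3215]
orientation: [-179.9, 0.1, -171.0]
wrist_force: [-0.5, 0.4, 0.0]
width: 0.0004
gripper_force: 0.0
```

```bash
python3 - <<'E'
from h import *
print(np.round(r.read_state()['wrist_force'],1))
lidplan([96,93,90,87,84])
E
```

```text
[-0.5  0.4  0. ]
tcp chest [133.4   1.2 321.5]
96 tcp 127 317 shift x 0.0062 z 0.0047
93 tcp 119 318 shift x 0.0148 z 0.0034
90 tcp 110 319 shift x 0.0234 z 0.0025
87 tcp 101 319 shift x 0.0320 z 0.0021
84 tcp 93 319 shift x 0.0407 z 0.0021
```

Request:
drive_tool:
  moves:
    - [[0.008,0,0.003],0,-1]
    - [[0.015,0,0.003],0,-1]
    - [[0.023,0,0.003],0,-1]
    - [[0.032,0,0.003],0,-1]
    - [[0.041,0,0.002],0,-1]

```text
t: 30.58
tcp_pos: [0.5623, -0.184, 0.318]
orientation: [-180.0, -0.0, -171.1]
wrist_force: [2.6, -1.0, -0.9]
width: 0.0001
gripper_force: 1.5
```

```bash
python3 - <<'E'
from h import *
snap('scene')
print(np.round(r.read_state()['wrist_force'],1),[(p,u.tolist()) for p,u in find('lid_edge','scene')])
for t in (95,90,85,80,75):
    a=np.radians(t);print(t,proj('scene',C9+R9@np.array([88-184*np.cos(a),0,135+184*np.sin(a)])/1000).round(0))
lidplan([82,79,76,73,70,65,60,55,50])
E
```

```text
[ 2.5 -0.3  0.1] [(0.95, [217.6, 159.4])]
95 [213. 166.]
90 [216. 161.]
85 [220. 156.]
80 [224. 152.]
75 [227. 149.]
tcp chest [ 9.210e+01 -1.000e-01  3.179e+02]
82 tcp 87 319 shift x 0.0052 z -0.0012
79 tcp 78 318 shift x 0.0138 z -0.0004
76 tcp 70 317 shift x 0.0223 z 0.0008
73 tcp 61 315 shift x 0.0308 z 0.0026
70 tcp 53 313 shift x 0.0392 z 0.0047
65 tcp 39 309 shift x 0.0529 z 0.0092
60 tcp 26 303 shift x 0.0662 z 0.0150
55 tcp 13 296 shift x 0.0789 z 0.0218
50 tcp 1 288 shift x 0.0909 z 0.0297
```

Request:
drive_tool:
  moves:
    - [[0.012,0,0],0,-1]
    - [[0.022,0,0.001],0,-1]
    - [[0.032,0,0.003],0,-1]
    - [[0.042,0,0.006],0,-1]
    - [[0.053,0,0.009],0,-1]

```text
t: 31.3
tcp_pos: [0.5097, -0.1921, 0.3092]
orientation: [-180.0, 0.0, -171.1]
wrist_force: [2.7, -0.7, -0.4]
width: 0.0008
gripper_force: 1.1
```

Request:
drive_tool:
  moves:
    - [[0.011,0,0.005],0,-1]
    - [[0.021,0,0.01],0,-1]
    - [[0.029,0,0.0155],0,-1]
    - [[0.036,0,0.02],0,-1]
    - [[0.038,0,0.0215],0,-1]

```text
t: 31.92
tcp_pos: [0.4723, -0.1978, 0.2874]
orientation: [180.0, -0.0, -171.1]
wrist_force: [0.8, -0.0, 2.1]
width: 0.0001
gripper_force: 0.9
```

```bash
python3 - <<'E'
from h import *
snap('scene')
print(np.round(r.read_state()['wrist_force'],1),[(p,u.tolist()) for p,u in find('lid_edge','scene')],[(p,u.tolist()) for p,u in find('knee_pad','scene')])
for t in (70,60,55,50,45):
    a=np.radians(t);print(t,proj('scene',C9+R9@np.array([88-184*np.cos(a),0,135+184*np.sin(a)])/1000).round(0))
lidplan([50,46,42,38,34,30,26,22,18,14,10])
E
```

```text
[ 0.3 -0.7  0.7] [] [(0.51, [285.1, 212.5]), (0.18, [337.2, 299.6])]
70 [231. 146.]
60 [237. 142.]
55 [240. 140.]
50 [243. 140.]
45 [246. 139.]
tcp chest [  2.1   0.6 287.3]
50 tcp 1 288 shift x 0.0010 z -0.0008
46 tcp -8 281 shift x 0.0101 z 0.0063
42 tcp -17 273 shift x 0.0187 z 0.0140
38 tcp -25 265 shift x 0.0268 z 0.0223
34 tcp -32 256 shift x 0.0342 z 0.0311
30 tcp -39 247 shift x 0.0410 z 0.0404
26 tcp -45 237 shift x 0.0472 z 0.0502
22 tcp -50 227 shift x 0.0526 z 0.0604
18 tcp -55 216 shift x 0.0574 z 0.0709
14 tcp -59 206 shift x 0.0613 z 0.0818
10 tcp -62 194 shift x 0.0646 z 0.0929
```

Request:
drive_tool:
  moves:
    - [[0.006,0,0.004],0,-1]
    - [[0.012,0,0.008],0,-1]
    - [[0.0187,0,0.014],0,-1]
    - [[0.024,0,0.019],0,-1]
    - [[0.029,0,0.025],0,-1]

```text
t: 32.7
tcp_pos: [0.4437, -0.2024, 0.2625]
orientation: [-180.0, -0.0, -171.1]
wrist_force: [0.6, -0.7, 1.3]
width: 0.0004
gripper_force: 0.7
```

Request:
drive_tool:
  moves:
    - [[0.005,0,0.006],0,-1]
    - [[0.01,0,0.013],0,-1]
    - [[0.014,0,0.019],0,-1]
    - [[0.018,0,0.025],0,-1]
    - [[0.021,0,0.03],0,-1]

```text
t: 33.33
tcp_pos: [0.4233, -0.2057, 0.2323]
orientation: [-180.0, 0.0, -171.1]
wrist_force: [0.6, 0.2, 1.4]
width: 0.0002
gripper_force: 0.6
```

```bash
python3 - <<'E'
from h import *
snap('scene')
print(np.round(r.read_state()['wrist_force'],1),[(p,u.tolist()) for p,u in find('lid_edge','scene')])
for t in (35,30,25,20):
    a=np.radians(t);print(t,proj('scene',C9+R9@np.array([88-184*np.cos(a),0,135+184*np.sin(a)])/1000).round(0))
lidplan([30,26,22,18,14,10,7,4,2,0,-1])
E
```

```text
[ 1.2 -0.2  0.4] [(0.67, [252.1, 144.4])]
35 [250. 140.]
30 [252. 141.]
25 [254. 143.]
20 [255. 145.]
tcp chest [-48.1   0.8 232. ]
30 tcp -39 247 shift x -0.0092 z -0.0149
26 tcp -45 237 shift x -0.0031 z -0.0052
22 tcp -50 227 shift x 0.0024 z 0.0050
18 tcp -55 216 shift x 0.0071 z 0.0156
14 tcp -59 206 shift x 0.0111 z 0.0264
10 tcp -62 194 shift x 0.0143 z 0.0375
7 tcp -64 186 shift x 0.0162 z 0.0459
4 tcp -66 177 shift x 0.0177 z 0.0545
2 tcp -66 172 shift x 0.0184 z 0.0602
0 tcp -67 166 shift x 0.0189 z 0.0660
-1 tcp -67 163 shift x 0.0191 z 0.0688
```

Request:
drive_tool:
  moves:
    - [[0.002,0,0.006],0,-1]
    - [[0.005,0,0.012],0,-1]
    - [[0.008,0,0.018],0,-1]
    - [[0.01,0,0.024],0,-1]
    - [[0.012,0,0.03],0,-1]

```text
t: 34.05
tcp_pos: [0.4115, -0.2074, 0.2023]
orientation: [180.0, -0.0, -171.1]
wrist_force: [0.8, -0.5, 1.3]
width: 0.0005
gripper_force: 0.5
```

Request:
drive_tool:
  moves:
    - [[0.001,0,0.004],0,-1]
    - [[0.002,0,0.008],0,-1]
    - [[0.003,0,0.012],0,-1]
    - [[0.004,0,0.016],0,-1]
    - [[0.005,0,0.02],0,-1]

```text
t: 34.67
tcp_pos: [0.4068, -0.2082, 0.1826]
orientation: [-180.0, 0.0, -171.1]
wrist_force: [0.9, -0.0, 1.1]
width: 0.0002
gripper_force: 0.5
```

Request:
drive_tool:
  moves:
    - [[0,0,0.002],0,-1]
    - [[0.001,0,0.004],0,-1]
    - [[0.001,0,0.006],0,-1]
    - [[0.001,0,0.008],0,-1]
    - [[0.001,0,0.01],0,-1]

```text
t: 35.3
tcp_pos: [0.4056, -0.2083, 0.1726]
orientation: [180.0, -0.0, -171.1]
wrist_force: [-0.3, 0.2, 1.4]
width: 0.0004
gripper_force: 0.5
```

Request:
drive_tool:
  moves:
    - [[0,0,0.0015],0,-1]
    - [[0,0,0.003],0,-1]
    - [[0,0,0.0045],0,-1]
    - [[0,0,0.006],0,-1]
    - [[0,0,0.007],0,-1]

```text
t: 35.92
tcp_pos: [0.4057, -0.2084, 0.1663]
orientation: [180.0, -0.0, -171.1]
wrist_force: [-3.9, 2.4, 9.3]
width: 0.0004
gripper_force: 4.8
```

Request:
drive_tool:
  moves:
    - [[0,0,0.001],0,-1]
    - [[0,0,0.002],0,-1]
    - [[0,0,0.002],0,-1]

```text
t: 36.3
tcp_pos: [0.4058, -0.2084, 0.1662]
orientation: [180.0, -0.0, -171.1]
wrist_force: [-7.7, 5.2, 18.2]
width: 0.0005
gripper_force: 9.1
```

The lid meets a hard stop at the shut height (z 0.166). I retreat and check.

Request:
drive_tool:
  moves:
    - [[0,0,-0.01],0,-1]
    - [[0,0,-0.05],0,-1]
    - [[0,0,-0.1],0,-1]
    - [[0.05,0,-0.15],0,-1]
    - [[0.1,0,-0.18],0,-1]

```text
t: 36.92
tcp_pos: [0.3095, -0.2234, 0.3438]
orientation: [-179.9, 0.1, -171.0]
wrist_force: [-0.2, -1.1, 0.4]
width: 0.0002
gripper_force: 0.0
```

```bash
python3 - <<'E'
from h import *
a=snap('scene'); T=toolT(); w=snap('wrist')
print([(p,u.tolist()) for p,u in find('lid_edge','scene')],proj('scene',C9+R9@np.array([-96,0,141])/1000).round(0),proj('scene',C9+R9@np.array([-96,0,148])/1000).round(0))
print([(p,u.tolist()) for p,u in find('lid_edge','wrist')],proj('wrist',C9+R9@np.array([-96,0,141])/1000,T).round(0))
v=np.hstack([cv2.resize(a[110:280,130:330],(400,340),interpolation=cv2.INTER_CUBIC),cv2.resize(w,(400,300))[:,:].repeat(1,0)[:300] if 0 else cv2.copyMakeBorder(cv2.resize(w,(400,300)),0,40,0,0,cv2.BORDER_CONSTANT)])
cv2.imwrite('pics/fin.png',v[:,:,::-1])
E
```

```text
[(0.62, [260.0, 156.5])] [258. 155.] [258. 153.]
[] [280. 253.]
```

View pics/fin.png

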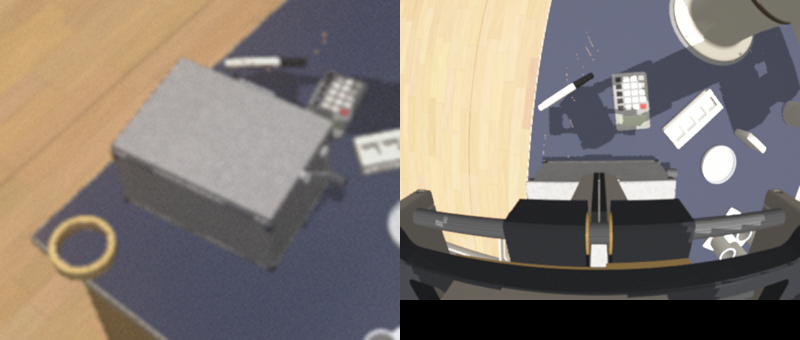

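The lid lies flat and fully shut on the chest, and the robot is touching nothing. Handing in.

```bash
python3 -c "
from h import *
print(workorder.job_done())"
```

```text
the job is handed in; nothing more can be done
None
```

The chest is packed and handed in: both tubes stand in the front cells, the tweezers lie on the ledge, the stay was broken with the lid still up, and the lid was lowered gently until fully shut.

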